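# Load three panel timers and hold the test slide at its index

## Robot

A 6-joint arm with a two-finger parallel gripper is mounted at the origin on a cart in front of the work surface, level with it; the furniture and walls round the work are solid. World frame = base frame: x ahead of the robot, y to its left, z up, the work surface at z = 0. Lengths are in mm, angles in degrees, forces in N, time in s.
With the tool pointing down it reaches from about 350 to 850 mm from the base axis. Payload 8.1 kg.
Tool frame: the origin (TCP) lies midway between the tips of the shut fingers; the grasp point (between the pads) lies 19 mm behind it; z points along the fingers, y is the direction in which the jaws open and shut (so a half turn about z gives the same grasp; the last joint's range is limited). The gripper opens to 85 mm and grips with 20 to 120 N. Pads are 22 mm wide; open, the fingers measure 114 mm over their backs; the gripper's body (76 mm by 85 mm) begins 54 mm behind the grasp point. The pads swing forward as they close: fully open they stand 13 mm farther back than shut.
Start: joints at [71.253, 7.471, 85.268, -0, 87.261, -4.893], TCP at [143.648, 582.555, 231.292] pointing down, gripper open.
Joint ranges: [-169.43, 169.43], [-51.17, 129.36], [1.28, 143.12], [-76.62, 256.62], [0, 156.53], [-152.29, 152.29]. Speed limits (degrees/s): [136.94, 136.94, 159.86, 180, 180, 180].

## Interface

Orientations are given as [roll, pitch, yaw] about the fixed x, y, z axes, in that order (R = Rz(yaw) Ry(pitch) Rx(roll)).
In Python, from bench import telemetry, snapshot, camera_params, job gives the robot as it stands. The module is installed in compiled form; this text tells all that it offers.
- The arm moves only by the shell command python3 -m jog 'ROWS' [FORCE]. ROWS is JSON, a list that holds one entry, the list of rows, each a list of 7 numbers: the shift along the tool's x, y, z in units of 50 mm (1.0 is 50 mm), then the turn, a rotation vector about the tool's x, y, z in units of 2 pi rad (1.0 is 2 pi rad), then the opening, from 0 (shut) to 1 (fully open). In form: [[[dx, dy, dz, rx, ry, rz, claw], ...]]. A call has 1 to 12 rows; each row shifts and turns the commanded pose from where the row before left it, along the tool's axes as they then stand; what a row does not reach is not made up. A row lasts 1/8 s, in which the tool goes at most 62.5 mm and 10.7 degrees, less where a joint would pass 70% of its speed; a pose out of reach is approached as far as the arm can. A call with a number of a shift or a turn outside -1 to 1 is refused whole. A call with a gripper value outside its range is refused whole. The fingers move at their own pace and stop on an object; FORCE is the grip in N (left out, the last holds). Time passes only in rows, so rows that do not move let the fingers close. It gives the time, the measured TCP pose, the force and the opening at its end, in the units of the state.
- telemetry.sense(): the state, without advancing time (a new reading comes with each control period).
- snapshot(name): name is "scene" or "side" or "wrist"; returns (picture, depth): 384x512x3 uint8, red, green, blue; 384x512 float32, mm along the optical axis (not along the pixel's ray), 0 where there is no reading.
- camera_params(name): a dict with "K" (3x3 intrinsics, pixels), "extrinsics" (4x4, takes a point from camera to world coordinates). Camera axes: x right, y down, z forward; pixel columns grow to the right and rows downward; lengths in mm; the calibration is good to about 2 mm. The wrist camera is an equidistant fisheye: a pixel r from the principal point sees the ray r / f radians off the axis. A picture is of the moment at which its call begins: read the wrist's pose just before it. camera_params takes no time and is no camera call; for the wrist camera it gives the pose at the moment of the call.
- job.hand_in(): hands the job in, once; it reports no verdict.
The state is a dict: "time": time; "joint_pos": joint angles; "qd": joint speeds; "joint_efforts": joint torques, N m; "tool_pos": TCP position; "tcp_rot": TCP orientation; "ft_force": force on the tool from outside, world axes, zero at the start; "wrist_torque": the same for the moment, N m; "finger_gap": finger opening in mm.
Only numpy, scipy, OpenCV 4.12 (cv2) and the standard library are available. Lean on these libraries where they do the work, as an engineer would, in place of code of your own. Each camera call takes 0.05 s, during which the arm holds its last target. There are 200 camera calls.

## Task

Set the three loose panel timers in the three nests of the test station, one in each, lying flat within the ribs with their plug pins towards the contact block at the back, while the test slide stays at rest. Then take the spring-return test slide by its upright handle, pull it towards the front until the front edge of its carriage is level with the index line of the clip on its rail, and finish while still gripping it and holding it there: do not let go. Leave the small carton and the black-capped marker where they are.

Things in the scene. Friction and masses are not known exactly. Their poses are not given: they have to be found in the camera images.
- test_station: fixed hold-to-test station: aluminium base plate 180 (x) x 350 (y) x 12 mm high, x -85..95, y -175..175 from its origin (on the bench surface). Its +x is its back, pointing roughly away from the robot (turned by up to 0.2 rad). Three timer nests in a row along y, 86 mm apart, at its left and middle (x 0, y +130, +44, -42 mm); behind them at x 62..86 a grey contact block 34 mm high above the plate; along the right, at y -135, the test slide.
- test_slide (a joint): travel of the spring-return test slide, m: 0 at rest (fully back), grows as it is pulled along the station's -x (towards the robot), end stop at 0.062. The spring pushes it back with about 4 N at rest, rising by 2 N per 10 mm, so about 10 N at 30 mm and 14 N at 48 mm. It goes back at once if let go.
- slide_handle (a point): middle of the graspable part of the slide's black upright handle blade, 75 mm above the bench; moves with the slide. Blade 14 mm thick along the station's x, 32 mm wide along its y; free from 36 to 90 mm above the bench. Axes as the station's.
- slide_front (a point): middle of the front (station -x) top edge of the slide's dark steel carriage (44 x 38 mm, top 31 mm above the bench), the edge that is set to the index; 22 mm in front of the handle's middle. Moves with the slide. Axes as the station's.
- index_clip: small aluminium clip, 12 x 14 mm, fixed on the right-hand guide rail of the slide, 27 mm to the right of the slide's middle line, its top 37 mm above the bench, with a dark index line across its top at its origin's x. Origin on the bench surface; axes as the station's. It stands 28 to 48 mm in front of the slide's front edge at rest and differs from start to start.
- small_carton: bystander: small white carton 37 x 66 x 56 mm standing behind the station. Origin: centre of its underside.
- marker_black: bystander: white marker pen with black cap lying behind the station, 127 mm long. Origin: underside.
- timer_a: loose plug-in panel timer of beige-grey plastic lying on its side, 0.08 to 0.15 kg. Origin: centre of its underside. Body 44 wide (x -22..22) x 51 long (y -25..26) x 46 high; at +y a square front rim 48 x 48 mm (y 25..31) and a round dial to y 41; at -y the black plug with pins, to y -42, about 22 above the underside. Grasp it across the 44 mm width (its x) at the middle of the body. All three timers are alike.
- timer_a_pins (a point): tip of this timer's plug pins, 42 mm from its origin along its -y, 22 mm above its underside.
- timer_b: loose plug-in panel timer of beige-grey plastic lying on its side, 0.08 to 0.15 kg. Origin: centre of its underside. Body 44 wide (x -22..22) x 51 long (y -25..26) x 46 high; at +y a square front rim 48 x 48 mm (y 25..31) and a round dial to y 41; at -y the black plug with pins, to y -42, about 22 above the underside. Grasp it across the 44 mm width (its x) at the middle of the body. All three timers are alike.
- timer_b_pins (a point): tip of this timer's plug pins, 42 mm from its origin along its -y, 22 mm above its underside.
- timer_c: loose plug-in panel timer of beige-grey plastic lying on its side, 0.08 to 0.15 kg. Origin: centre of its underside. Body 44 wide (x -22..22) x 51 long (y -25..26) x 46 high; at +y a square front rim 48 x 48 mm (y 25..31) and a round dial to y 41; at -y the black plug with pins, to y -42, about 22 above the underside. Grasp it across the 44 mm width (its x) at the middle of the body. All three timers are alike.
- timer_c_pins (a point): tip of this timer's plug pins, 42 mm from its origin along its -y, 22 mm above its underside.
- nest_0 (a point): middle of the left nest's floor, 12 mm above the bench; axes as the station's. The nest is a pocket between black ribs 5.5 mm high (no ribs beside the middle 30 mm of the body): it leaves the timer about 3 mm of play each way. A seated timer has its origin here, its -y along the station's +x (timer yaw = station yaw + 90 degrees).
- nest_0_contact (a point): where the pin tip of the timer in the left nest belongs, 42 mm behind the nest's middle (station +x), 22 mm above its floor.
- nest_1 (a point): middle of the middle nest's floor, 12 mm above the bench; axes as the station's. The nest is a pocket between black ribs 5.5 mm high (no ribs beside the middle 30 mm of the body): it leaves the timer about 3 mm of play each way. A seated timer has its origin here, its -y along the station's +x (timer yaw = station yaw + 90 degrees).
- nest_1_contact (a point): where the pin tip of the timer in the middle nest belongs, 42 mm behind the nest's middle (station +x), 22 mm above its floor.
- nest_2 (a point): middle of the right nest's floor, 12 mm above the bench; axes as the station's. The nest is a pocket between black ribs 5.5 mm high (no ribs beside the middle 30 mm of the body): it leaves the timer about 3 mm of play each way. A seated timer has its origin here, its -y along the station's +x (timer yaw = station yaw + 90 degrees).
- nest_2_contact (a point): where the pin tip of the timer in the right nest belongs, 42 mm behind the nest's middle (station +x), 22 mm above its floor.
There are look-alikes about, which are no part of the job. Leave any yellow look-alike of the timer_b alone.

How it is judged:
By the outcome, as a careful person would: the job done as asked, in the order asked, and still so for the second after the job is handed in, while the arm keeps its last pose, push and grip.
It also fails if it takes over 70 s, if anything falls off the work surface, if the arm or the gripper's body presses on something with over 40 N, if the wrist force passes 120 N, or if a joint passes its speed limit or range.

## Working session

There is one attempt and no reset: what is moved stays moved. The work goes in short steps, Python scripts to look and compute and a shell command to move; the robot and the scene stay as the last step left them, time stands still between calls to the robot, and variables do not carry over. Pictures are saved under pics/ and viewed, about 8 in all and at most 12, crops included, and the job is handed in when it is done.

```bash
mkdir -p pics
cat > h.py <<'E'
import numpy as np, cv2
from bench import telemetry, snapshot, camera_params
from scipy.spatial.transform import Rotation as R
def grab(n,tag):
    cp=camera_params(n); im,d=snapshot(n)
    cv2.imwrite(f'pics/{tag}.png',im[:,:,::-1]); np.savez(f'pics/{tag}.npz',im=im,d=d,K=cp['K'],E=cp['extrinsics'],n=n)
    return im,d,cp
def world(tag):
    z=np.load(f'pics/{tag}.npz'); d=z['d'];K=z['K'];E=z['E']
    v,u=np.mgrid[:d.shape[0],:d.shape[1]]
    x=(u-K[0,2])/K[0,0]; y=(v-K[1,2])/K[1,1]
    if str(z['n'])=='wrist':
        r=np.hypot(x,y)+1e-9; t=np.tan(np.minimum(r,1.5))/r; x=x*t;y=y*t
    P=np.stack([x*d,y*d,d],-1)@E[:3,:3].T+E[:3,3]
    return z['im'],P,d
E
python3 - <<'E'
from h import *
print(telemetry.sense())
for n in ['scene','side','wrist']:
    im,d,cp=grab(n,n+'0'); print(n,cp['K'].tolist(),np.round(cp['extrinsics'],3).tolist())
a=cv2.imread('pics/scene0.png')
cv2.imwrite('pics/v1.png',cv2.resize(a,(800,600),interpolation=cv2.INTER_CUBIC))
E
```

```text
{'time': 0.0, 'joint_pos': array([ 7.12525750e+01,  7.51496402e+00,  8.53292548e+01, -1.01851735e-03,
        8.72621087e+01, -4.89398527e+00]), 'qd': array([-0.04235954, -0.09769265,  0.04305234,  0.00769208,  0.10133183,
        0.04537879]), 'joint_efforts': array([ 4.86638128e-04, -5.69380760e+01, -5.00571620e+01, -2.02973324e-04,
        1.45801215e-02, -9.15550208e-05]), 'tool_pos': array([143.47927462, 582.02315761, 230.24617551]), 'tcp_rot': array([-1.79893973e+02, -8.05748460e-03,  1.66146602e+02]), 'ft_force': array([0.07674328, 0.41596135, 0.52021699]), 'wrist_torque': array([-0.006501  , -0.01771581,  0.01250297]), 'finger_gap': 84.97826881394843}
scene [[414.7691374351964, 0.0, 257.9905375476661], [0.0, 414.7691374351964, 181.6030093257055], [0.0, 0.0, 1.0]] [[0.723, -0.337, 0.603, -178.772], [-0.691, -0.353, 0.631, -657.564], [0.0, -0.873, -0.489, 630.663], [0.0, 0.0, 0.0, 1.0]]
side [[484.1652499520914, 0.0, 251.36012807696272], [0.0, 484.1652499520914, 194.97288731242463], [0.0, 0.0, 1.0]] [[0.982, -0.095, 0.163, 313.746], [-0.188, -0.554, 0.811, -984.988], [0.013, -0.827, -0.562, 822.725], [0.0, 0.0, 0.0, 1.0]]
wrist [[297.3186396354542, 0.0, 254.23190640779976], [0.0, 297.3186396354542, 193.35295928232006], [0.0, 0.0, 1.0]] [[0.241, 0.917, 0.317, 61.961], [0.971, -0.227, -0.081, 604.372], [-0.002, 0.328, -0.945, 372.936], [0.0, 0.0, 0.0, 1.0]]
```

View pics/v1.png

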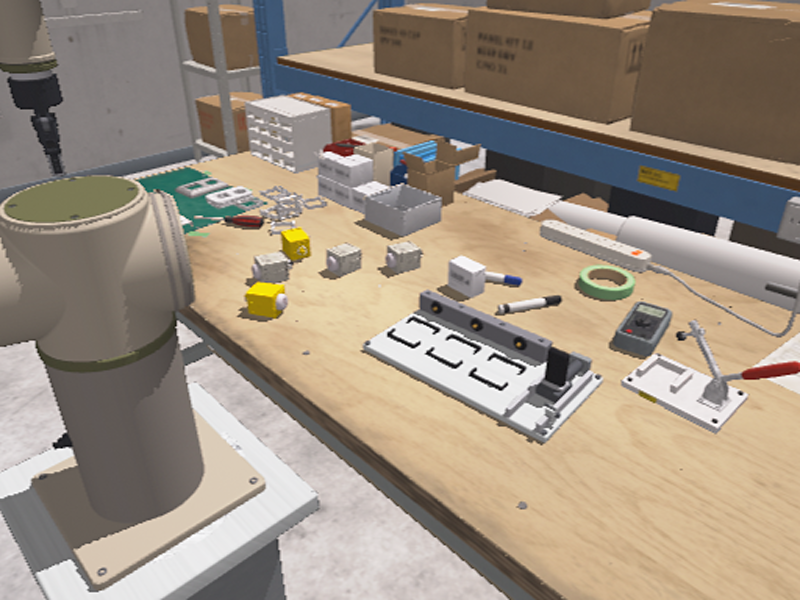

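The station is at (480,370) of the 800x600 view. The grey timers are at about (270,267), (343,260) and (403,257), with two yellow look-alikes at (295,243) and (265,300). Next I'll view side and wrist together.

Run:
```python
from h import *
a=cv2.imread('pics/side0.png');b=cv2.imread('pics/wrist0.png')
# top-down map from side+scene
x0,x1,y0,y1=150,850,-350,550
img=np.zeros((x1-x0,y1-y0,3),np.uint8); H=np.full((x1-x0,y1-y0),-50.)
for t in ['side0','scene0']:
    im,P,d=world(t)
    for s in range(2): pass
    m=(d>0)&(P[...,2]>-15)&(P[...,2]<130)
    p=P[m];c=im[m][:,::-1]
    i=((x1-p[:,0])).astype(int);j=((y1-p[:,1])).astype(int)
    for di in (0,1):
      for dj in (0,1):
        ii,jj=i+di,j+dj;k=(ii>=0)&(ii<x1-x0)&(jj>=0)&(jj<y1-y0)
        o=np.argsort(p[k][:,2]);I,J=ii[k][o],jj[k][o];z=p[k][o][:,2]
        q=z>H[I,J];img[I[q],J[q]]=c[k][o][q];H[I[q],J[q]]=z[q]
np.save('pics/H.npy',H)
cv2.imwrite('pics/v2.png',np.vstack([np.hstack([cv2.resize(a,(400,300)),cv2.resize(b,(400,300))])]))
top=cv2.resize(img,(800,622))[:600]
cv2.imwrite('pics/v3.png',top)
cv2.imwrite('pics/v2.png',np.hstack([cv2.resize(a,(400,300)),cv2.resize(b,(400,300))]))
```

```text
(no output)
```

View pics/v2.png

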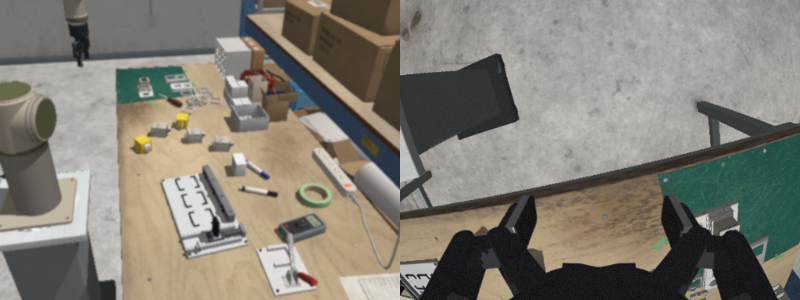

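View pics/v3.png

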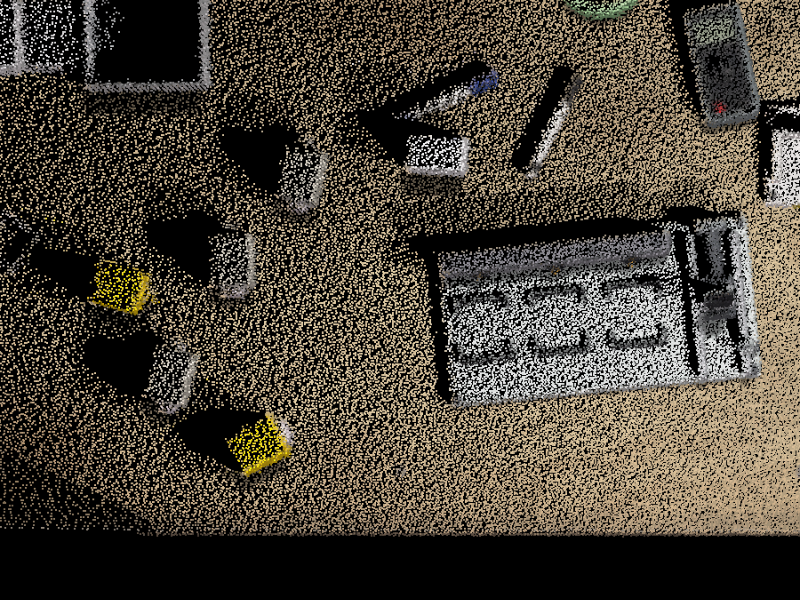

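Side and top-down views agree: grey timers at about (428,356), (557,287) and (653,209), station yaw about +5°. I still need the dial directions, so I'm moving the wrist camera over the timers.

```bash
python3 -m jog '[[[-0.91,-0.38,-0.14,0,0,0,1],[-0.91,-0.38,-0.14,0,0,0,1],[-0.91,-0.38,-0.14,0,0,0,1],[-0.91,-0.38,-0.14,0,0,0,1],[-0.91,-0.38,-0.14,0,0,0,1],[-0.91,-0.38,-0.14,0,0,0,1],[-0.91,-0.38,-0.14,0,0,0,1],[-0.91,-0.38,-0.14,0,0,0,1],[-0.91,-0.38,-0.14,0,0,0,1],[-0.91,-0.38,-0.14,0,0,0,1],[0,0,0,0,0,0,1],[0,0,0,0,0,0,1]]]' 40
cat > clus.py <<'E'
from h import *
import sys
def clusters(tag,zlo=39,zhi=52,box=(350,740,120,460)):
    im,P,d=world(tag)
    m=(d>0)&(P[...,2]>zlo)&(P[...,2]<zhi)&(P[...,0]>box[0])&(P[...,0]<box[1])&(P[...,1]>box[2])&(P[...,1]<box[3])
    n,l,s,c=cv2.connectedComponentsWithStats(m.astype(np.uint8))
    for k in range(1,n):
        if s[k,4]<60: continue
        p=P[l==k]; r=cv2.minAreaRect(p[:,:2].astype(np.float32))
        print(tag,'px',c[k].round(),'n',s[k,4],'ctr',np.round(r[0],1),'size',np.round(r[1],1),'ang',round(r[2],1),'z',np.round(np.median(p[:,2]),1),'rgb',np.median(im[l==k],0))
E
python3 - <<'E'
from clus import *
im,d,cp=grab('wrist','w1')
print(telemetry.sense()['tool_pos'])
for t in ['w1','scene0','side0']: clusters(t)
cv2.imwrite('pics/v4.png',cv2.resize(im[:,:,::-1],(800,600),interpolation=cv2.INTER_CUBIC))
E
```

```text
time: 1.65
tool_pos: [539.5, 289.2, 300.7]
tcp_rot: [-180.0, -0.1, 166.1]
ft_force: [-0.8, -0.6, -0.1]
finger_gap: 85.8
[539.10096305 289.65803863 300.76011264]
w1 px [201.  36.] n 701 ctr [366.7 264.9] size [33.3 64.3] ang 0.3 z 45.5 rgb [115.  99.  32.]
w1 px [285.  64.] n 1414 ctr [424.8 361.6] size [46.3 62.4] ang 76.3 z 45.3 rgb [153.5 149.  139. ]
w1 px [342. 127.] n 1271 ctr [528.3 420.3] size [62.2 45.7] ang 74.2 z 45.3 rgb [196. 166.  40.]
w1 px [257. 167.] n 1322 ctr [553.9 290.8] size [63.4 47.3] ang 0.4 z 45.6 rgb [163. 159. 148.]
w1 px [223. 239.] n 1025 ctr [650.3 212.8] size [47.2 63.8] ang 76.3 z 45.5 rgb [162. 158. 146.]
scene0 px [188. 150.] n 130 ctr [525.1 417.6] size [59.6 46.5] ang 74.4 z 44.7 rgb [245.  228.5  10. ]
scene0 px [219. 160.] n 146 ctr [554.6 289.5] size [59.6 51.3] ang 0.9 z 44.7 rgb [214.  200.5 187.5]
scene0 px [257. 159.] n 142 ctr [649.4 212.5] size [51.8 58.8] ang 78.7 z 44.6 rgb [215. 204. 191.]
scene0 px [172. 166.] n 149 ctr [423.  358.7] size [49.8 57.6] ang 75.4 z 44.7 rgb [218. 209. 195.]
scene0 px [174. 184.] n 80 ctr [365.6 262.8] size [64.  30.5] ang 89.6 z 45.3 rgb [245. 228.   9.]
side0 px [233. 149.] n 143 ctr [530.4 415.5] size [65.4 45.2] ang 75.9 z 46.0 rgb [232. 204.  69.]
side0 px [204. 160.] n 158 ctr [429.6 354.1] size [56.9 59.3] ang 77.1 z 45.6 rgb [194. 186. 170.]
side0 px [248. 168.] n 178 ctr [555.1 288.1] size [66.8 52.9] ang 0.9 z 45.3 rgb [193. 186. 169.]
side0 px [187. 179.] n 106 ctr [366.7 263.1] size [35.2 67.5] ang 4.0 z 45.9 rgb [229.  204.   68.5]
side0 px [284. 178.] n 187 ctr [652.2 210.2] size [53.  64.2] ang 83.3 z 45.4 rgb [191. 185. 169.]
```

View pics/v4.png

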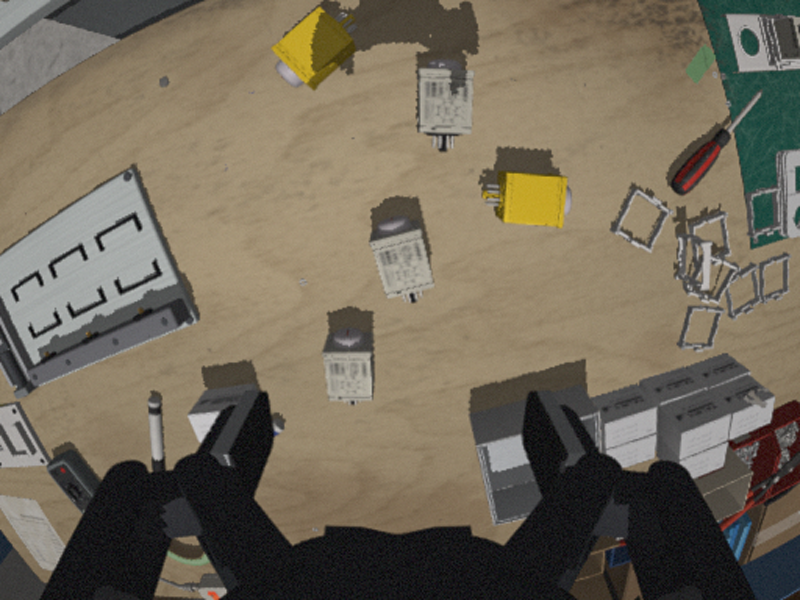

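All three grey timers have dials pointing up in the image (towards the robot) and pins away from it. I'll refine their origins along the body axis, and take a first station estimate.

Run:
```python
from h import *
im,P,d=world('w1')
for nm,c,a in [('A',(424.8,361.6),166.3),('B',(553.9,290.8),180.4),('C',(650.3,212.8),166.3)]:
    q=P[(d>0)&(np.hypot(P[...,0]-c[0],P[...,1]-c[1])<60)&(P[...,2]>30)&(P[...,2]<55)]
    best=None
    for da in np.arange(-6,6.1,.5):
        t=np.radians(a+da);u=np.array([np.cos(t),np.sin(t)]);v=np.array([-u[1],u[0]])
        s=q[q[:,2]>43]; w=(s[:,:2]-c)@v; l=(s[:,:2]-c)@u
        A=(np.percentile(w,98)-np.percentile(w,2))*(np.percentile(l,98)-np.percentile(l,2))
        if best is None or A<best[0]: best=(A,a+da,u,v)
    A,ang,u,v=best; l=(q[:,:2]-c)@u;w=(q[:,:2]-c)@v
    print(nm,'ang',ang)
    for b in range(-40,44,4):
        k=(l>=b)&(l<b+4)
        if k.sum()>3: print(b,k.sum(),'w %.1f %.1f z %.1f max %.1f'%(*np.percentile(w[k],[2,98]),np.median(q[k,2]),q[k,2].max()))
    print(telemetry.sense()['tcp_rot'])
```

```text
A ang 166.8
-40 7 w -1.8 5.2 z 31.1 max 33.7
-36 22 w -11.6 12.6 z 34.1 max 37.3
-32 93 w -20.4 22.2 z 43.9 max 46.2
-28 101 w -20.1 23.3 z 44.5 max 46.5
-24 101 w -20.3 23.3 z 44.6 max 46.7
-20 102 w -20.3 23.2 z 44.9 max 47.1
-16 100 w -20.2 23.0 z 45.0 max 47.2
-12 100 w -20.1 22.0 z 45.1 max 47.2
-8 99 w -20.4 22.8 z 45.2 max 46.8
-4 100 w -20.4 22.7 z 45.2 max 47.0
0 103 w -21.4 22.5 z 45.6 max 47.7
4 102 w -21.5 21.8 z 45.8 max 48.8
8 96 w -20.4 21.8 z 45.7 max 47.7
12 97 w -20.7 21.6 z 46.1 max 47.7
16 105 w -21.6 21.6 z 46.1 max 48.8
20 106 w -22.8 22.3 z 47.2 max 49.5
24 40 w -11.8 22.8 z 39.4 max 48.2
28 56 w -13.1 12.5 z 37.4 max 40.2
32 32 w -10.7 11.8 z 36.1 max 38.9
[-1.79982327e+02 -6.61403615e-02  1.66176551e+02]
B ang 182.4
-40 7 w -3.2 4.9 z 31.4 max 32.3
-32 77 w -20.6 21.4 z 44.7 max 46.6
-28 82 w -20.4 21.1 z 44.8 max 46.3
-24 90 w -21.1 21.8 z 44.9 max 46.6
-20 83 w -20.9 21.1 z 45.2 max 46.5
-16 89 w -21.0 21.4 z 45.3 max 47.3
-12 90 w -21.0 21.5 z 45.5 max 47.0
-8 85 w -21.3 20.8 z 45.4 max 47.1
-4 89 w -21.0 21.2 z 45.6 max 47.6
0 91 w -21.8 21.1 z 45.9 max 4
[... 295 characters left out ...]
7e+02 -6.61403615e-02  1.66176551e+02]
C ang 166.8
-32 53 w -23.1 17.6 z 45.0 max 46.0
-28 60 w -22.8 20.2 z 44.9 max 46.8
-24 66 w -23.2 20.1 z 44.9 max 47.5
-20 68 w -23.3 19.3 z 45.1 max 46.6
-16 66 w -23.3 18.9 z 45.3 max 46.9
-12 62 w -23.3 19.2 z 45.4 max 47.3
-8 67 w -22.1 19.8 z 45.2 max 46.9
-4 72 w -22.2 20.9 z 45.6 max 47.3
0 68 w -22.9 20.7 z 45.9 max 47.5
4 63 w -23.1 20.4 z 45.7 max 47.6
8 76 w -22.5 22.2 z 46.0 max 47.6
12 77 w -23.2 21.1 z 46.2 max 47.9
16 59 w -21.8 21.1 z 46.6 max 48.8
20 129 w -23.7 22.5 z 46.8 max 49.5
24 115 w -22.9 20.6 z 38.9 max 48.8
28 51 w -14.0 11.6 z 37.6 max 40.7
32 53 w -11.4 10.1 z 34.2 max 38.4
[-1.79982327e+02 -6.61403615e-02  1.66176551e+02]
```

```bash
python3 -m jog '[[[-0.66,-0.23,0.7,0,0,0,1],[-0.66,-0.23,0.7,0,0,-0.005,1],[-0.66,-0.23,0.7,0,0,0,1],[-0.66,-0.24,0.7,0,0,0,1],[0,0,0.7,0,0,0,1],[0,0,0.8,0,0,0,1],[0,0,0.8,0,0,0,1],[0,0,0.75,0,0,0,1],[0,0,0,0,0,0,1],[0,0,0,0,0,0,0],[0,0,0,0,0,0,0],[0,0,0,0,0,0,0]]]' 40
python3 -m jog '[[[0,0,0,0,0,0,0],[0,0,0,0,0,0,0]]]'
```

```text
time: 3.2
tool_pos: [660.0, 214.9, 11.8]
tcp_rot: [179.9, 0.2, 168.0]
ft_force: [-1.9, 0.9, 9.2]
finger_gap: 44.6
time: 3.45
tool_pos: [660.1, 214.8, 11.8]
tcp_rot: [179.9, 0.2, 167.9]
ft_force: [0.2, 0.3, 7.2]
finger_gap: 44.6
```

```bash
python3 -m jog '[[[0,0,-0.5,0,0,0,0],[0,0,-0.8,0,0,0,0],[0,0,-0.8,0,0,0,0],[0.27,-0.89,-0.46,0,0,0,0],[0.27,-0.89,-0.46,0,0,0,0],[0.27,-0.89,-0.46,0,0,0,0],[0.27,-0.89,-0.46,0,0,0,0],[0.27,-0.89,-0.46,0,0,0,0],[0.27,-0.89,-0.46,0,0,0,0],[0.27,-0.89,-0.46,0,0,0,0],[0.27,-0.87,-0.46,0,0,0,0],[0,0,0,0,0,-0.0236,0]]]'
python3 -m jog '[[[0,0,0,0,0,-0.0236,0],[0,0,0,0,0,0,0],[0,0,0,0,0,0,0]]]'
python3 - <<'E'
from clus import *
im,d,cp=grab('wrist','w2')
print(telemetry.sense())
print(np.round(cp['extrinsics'],3).tolist())
cv2.imwrite('pics/v5.png',cv2.resize(im[:,:,::-1],(800,600),interpolation=cv2.INTER_CUBIC))
E
```

```text
time: 4.95
tool_pos: [478.2, -113.3, 301.5]
tcp_rot: [-179.9, 0.3, 176.4]
ft_force: [-0.5, 1.1, -1.1]
finger_gap: 44.7
time: 5.32
tool_pos: [478.4, -110.3, 298.2]
tcp_rot: [-180.0, 0.0, -175.2]
ft_force: [0.2, 0.7, -0.9]
finger_gap: 44.6
{'time': 5.375, 'joint_pos': array([-1.89626672e+01, -1.06769252e+01,  9.61789222e+01,  5.45750828e-04,
        9.44786149e+01, -1.13760278e+02]), 'qd': array([ 0.1091938 ,  0.19657147,  0.00070527, -0.03922769, -0.09609607,
       -0.59533471]), 'joint_efforts': array([-1.07251899e-01, -4.15452039e+01, -5.12528694e+01, -1.06441404e-02,
        9.16627469e-03,  2.05037452e-02]), 'tool_pos': array([ 478.4071656 , -110.2384896 ,  297.99973229]), 'tcp_rot': array([-1.79992686e+02,  1.79640033e-02, -1.75202346e+02]), 'ft_force': array([ 0.00999766,  0.25820664, -0.71111016]), 'wrist_torque': array([ 0.02640111, -0.02824405, -0.02459578]), 'finger_gap': 44.45965696667606}
[[-0.081, 0.942, 0.327, 394.55], [0.997, 0.077, 0.026, -115.388], [-0.001, 0.328, -0.945, 440.677], [0.0, 0.0, 0.0, 1.0]]
```

View pics/v5.png

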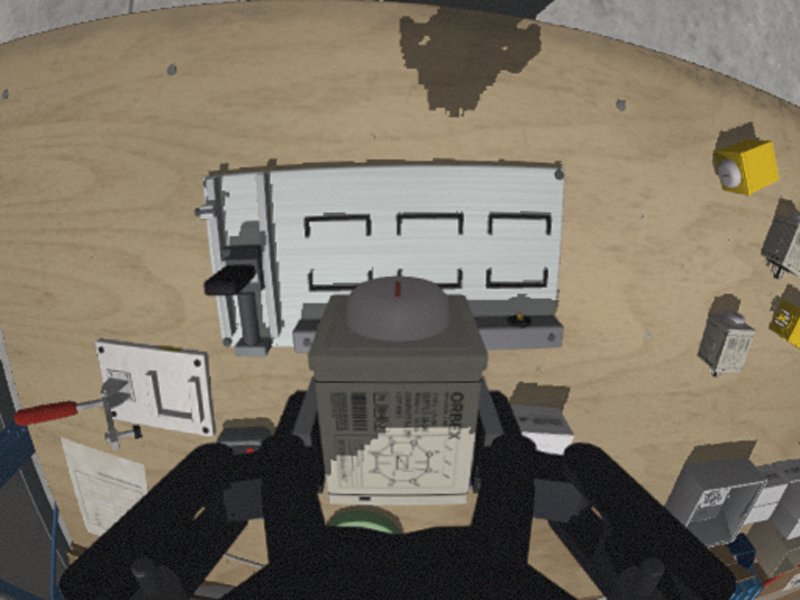

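The station is clear: plate (205..563,163..345), nest ribs, block, and handle at (230,280). The timer is held straight with its dial towards the robot. I'll fit the station pose now.

```bash
cat > st.py <<'E'
from h import *
def fit(tag,c=(497,-124),a=5.3):
    im,P,d=world(tag); ok=(d>0)&(np.hypot(P[...,0]-c[0],P[...,1]-c[1])<260)
    p=P[ok]
    a=np.radians(a)
    for it in range(5):
        u=np.array([np.cos(a),np.sin(a)]);v=np.array([-u[1],u[0]])
        s=(p[:,:2]-c)@u; t=(p[:,:2]-c)@v; z=p[:,2]
        m=(z>6)&(z<18)&(abs(s)<110)&(abs(t)<200)
        f=[]
        for b in np.arange(-95,165,8):
            k=m&(t>=b)&(t<b+8)&(s<-40)
            if k.sum()>5: f.append((b+4,s[k].min()))
        f=np.array(f); med=np.median(f[:,1]); f=f[abs(f[:,1]-med)<12]
        g=np.polyfit(f[:,0],f[:,1],1); 
        for _ in range(3):
            r=f[:,1]-np.polyval(g,f[:,0]); f2=f[abs(r)<2.5]; g=np.polyfit(f2[:,0],f2[:,1],1)
        L=[t[m&(s>=b)&(s<b+8)&(t>100)].max() for b in np.arange(-75,45,8)]
        a-=np.arctan(g[0]); x=g[1]+85; y=np.median(L)-175
        c=np.array(c)+x*u+y*v
    return c,a,np.std(f2[:,1]-np.polyval(g,f2[:,0])),np.std(L)
def ray(tag,px,z):
    q=np.load(f'pics/{tag}.npz');K=q['K'];E=q['E']
    x=(px[...,0]-K[0,2])/K[0,0];y=(px[...,1]-K[1,2])/K[1,1]
    if str(q['n'])=='wrist':
        r=np.hypot(x,y)+1e-9;t=np.tan(r)/r;x,y=x*t,y*t
    D=np.stack([x,y,np.ones_like(x)],-1)@E[:3,:3].T
    return E[:3,3]+D*((z-E[2,3])/D[...,2])[...,None]
E
python3 - <<'E'
from st import *
c,a,s1,s2=fit('w2'); print('station',c,np.degrees(a),s1,s2)
im,P,d=world('w2')
u=np.array([np.cos(a),np.sin(a)]);v=np.array([-u[1],u[0]])
s=(P[...,:2]-c)@u;t=(P[...,:2]-c)@v
m=(d>0)&(abs(s)<90)&(abs(t)<178)
print('plate z',np.median(P[m&(abs(s+60)<10)][:,2]), 'bench z',np.median(P[(d>0)&(s<-110)&(s>-160)&(abs(t)<150)][:,2]))
vv,uu=np.mgrid[:384,:512]; W=ray('w2',np.stack([uu,vv],-1).astype(float),17.5)
S=(W[...,:2]-c)@u;T=(W[...,:2]-c)@v; dark=im.max(2)<70
for i,y in enumerate((130,44,-42)):
    k=dark&(abs(T-y)<38)&(S>-45)&(S<(45 if i!=1 else 0))
    print(i,'rib T',np.percentile(T[k],[1,99]),'S',np.percentile(S[k],[1,99]), k.sum())
b=m&(P[...,2]>38)&(P[...,2]<50)&(s>50); print('block',b.sum(),np.percentile(s[b],[2,98]),np.percentile(t[b],[1,99]),np.median(P[b][:,2]))
# handle / carriage / clip
h=m&(P[...,2]>84)&(t<-90); print('handle',h.sum(),np.percentile(s[h],[3,50,97]),np.percentile(t[h],[3,50,97]),P[h][:,2].max())
k=m&(P[...,2]>28)&(P[...,2]<34)&(abs(t+135)<18); print('carr',k.sum(),np.percentile(s[k],[2,98]),np.percentile(t[k],[2,98]))
k=m&(P[...,2]>33.5)&(P[...,2]<40)&(t<-150)&(s<0); print('clip',k.sum(),P[k].mean(0),s[k],t[k])
cr=im[90:240,120:185,::-1]; cv2.imwrite('pics/v6.png',cv2.resize(cr,(260*1,600),interpolation=cv2.INTER_CUBIC))
E
```

```text
station [ 497.40095442 -122.46593553] 5.703170665161943 0.5312913179261812 0.580323724350718
plate z 308.56870504376633 bench z -0.005975438180996662
0 rib T [ 99.98983806 160.12952323] S [-40.2274296   30.89695652] 292
1 rib T [15.17014503 74.55514012] S [-39.90225214 -23.28627074] 138
2 rib T [-70.46430475 -10.59663035] S [-40.19410823  43.74003191] 277
block 1068 [58.49784562 84.1950881 ] [-120.41522818  172.17492894] 45.67277071405621
handle 215 [-1.12627517  4.36016612 10.64134297] [-146.63351568 -131.78350458 -118.11639279] 91.53359438403413
carr 552 [-15.8979971   81.81017509] [-149.53344928 -117.82457097]
clip 76 [ 462.5289469  -286.56992082   36.91306845] [-59.05362481 -58.61613699 -58.39534495 -58.31624628 -58.3089013
 -58.03889917 -58.00581089 -57.81289736 -57.81642205 -57.67640677
 -57.19426459 -57.070844   -56.939791   -56.8231648  -56.73225239
 -56.44461892 -56.39613597 -56.29679276 -56.36602894 -55.79528493
 -55.58058817 -55.45880788 -55.47095435 -55.25807103 -54.86979531
 -54.97985927 -54.76039337 -54.68162472 -54.49250519 -54.10303944
 -53.85515892 -54.10885113 -53.8
[... 956 characters left out ...]
138 -155.30142318 -153.99203728 -172.73550247
 -169.47387144 -166.39639381 -157.32712949 -154.11618876 -152.85103637
 -151.38061204 -172.3721875  -171.52107775 -167.17501117 -165.65201758
 -164.12653808 -162.3288912  -156.24309421 -154.67656567 -170.05037506
 -166.75836795 -165.63383512 -163.8263644  -161.80344513 -160.46799174
 -158.26135894 -157.74802083 -155.36294609 -154.44141906 -153.67875502
 -165.26345771 -164.60741878 -162.62488753 -160.19500817 -158.86081129
 -157.22051685 -155.27732896 -154.00348868 -153.5496821  -165.36716824
 -163.86051801 -162.63969344 -160.88042858 -159.35341572 -157.86025891
 -155.92684115 -154.66335631 -153.09203726 -150.15855122 -150.03961151
 -150.37990872]
```

View pics/v6.png

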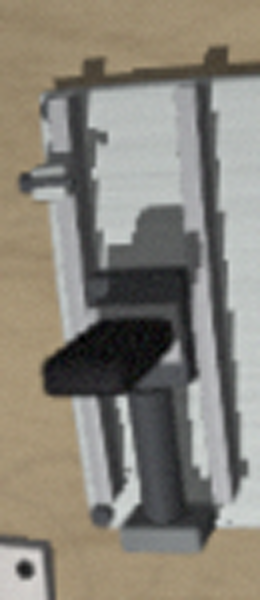

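Run:
```python
from h import *
im,P,d=world('w2'); T=np.array([478.4,-110.24,298.0]); y=np.radians(184.8)
x=np.array([np.cos(y),np.sin(y)]);v=np.array([-x[1],x[0]])
l=(P[...,:2]-T[:2])@x; w=(P[...,:2]-T[:2])@v
m=(d>0)&(P[...,2]>300)&(P[...,2]<345)&(abs(w)<28)&(abs(l)<60)
for b in range(-40,48,3):
    k=m&(l>=b)&(l<b+3)
    if k.sum()>5: print(b,k.sum(),'w',np.percentile(w[k],[2,98]).round(1),'z',np.percentile(P[k][:,2],[50,98]).round(1))
```

```text
-25 45 w [-22.1  14.7] z [330.3 331. ]
-22 345 w [-22.8  19.5] z [330.8 331.7]
-19 386 w [-22.9  19.3] z [330.8 331.8]
-16 382 w [-22.9  19.4] z [331.1 332.1]
-13 453 w [-24.   20.7] z [331.3 337.7]
-10 492 w [-24.4  21.5] z [331.4 338. ]
-7 516 w [-24.4  21.7] z [331.5 338.3]
-4 544 w [-25.2  22.1] z [331.6 338.8]
-1 567 w [-25.4  22.1] z [331.8 340.3]
2 608 w [-25.4  22.1] z [332. 341.]
5 665 w [-26.2  22.7] z [332.1 341.2]
8 1139 w [-27.6  26.9] z [332.  338.4]
11 698 w [-27.  27.] z [332.2 344.6]
14 581 w [-22.8  19.6] z [332.3 333.4]
17 581 w [-22.8  19.7] z [332.4 333.4]
20 676 w [-23.   19.5] z [332.5 333.7]
23 643 w [-23.2  19.7] z [332.5 333.5]
26 553 w [-23.4  19.9] z [333.2 334.6]
29 803 w [-24.2  20.3] z [333.9 335. ]
32 2334 w [-24.3  21.1] z [326.  334.3]
35 461 w [-16.   12.4] z [324.  326.3]
38 485 w [-15.6  12.3] z [323.5 326. ]
41 933 w [-14.4  10.9] z [318.1 324.5]
44 193 w [-10.3   7. ] z [308.3 319.7]
```

```bash
python3 -m jog '[[[-0.13,-0.37,0.3,0,0,-0.0025,0],[-0.13,-0.37,0.7,0,0,0,0],[-0.13,-0.37,0.8,0,0,0,0],[0,0,0.8,0,0,0,0],[0,0,0.8,0,0,0,0],[0,0,0.8,0,0,0,0],[0,0,0.5,0,0,0,0],[0,0,0,0,0,0,0],[0,0,0,0,0,0,0]]]'
```

```text
time: 6.5
tool_pos: [504.0, -164.0, 64.1]
tcp_rot: [-180.0, 0.1, -174.2]
ft_force: [0.0, -0.1, -0.6]
finger_gap: 44.7
```

```bash
python3 -m jog '[[[0.03,0,0.3,0,0,0,0],[0,0,0.25,0,0,0,0],[0,0,0.12,0,0,0,0],[0,0,0.08,0,0,0,0],[0,0,0,0,0,0,0],[0,0,0,0,0,0,0]]]'
```

```text
time: 7.25
tool_pos: [502.0, -164.0, 25.7]
tcp_rot: [-180.0, 0.0, -174.2]
ft_force: [0.2, -0.2, -0.2]
finger_gap: 44.1
```

```bash
python3 -m jog '[[[0,0,0.04,0,0,0,0],[0,0,0,0,0,0,0],[0,0,0,0,0,0,0]]]'; python3 -m jog '[[[0,0,0.02,0,0,0,0],[0,0,0,0,0,0,0]]]'
```

```text
time: 7.62
tool_pos: [502.2, -164.1, 23.8]
tcp_rot: [-180.0, 0.1, -174.2]
ft_force: [0.2, -0.0, 2.6]
finger_gap: 44.4
time: 7.88
tool_pos: [502.2, -164.2, 23.8]
tcp_rot: [-180.0, 0.0, -174.2]
ft_force: [-5.5, 1.8, 13.5]
finger_gap: 44.6
```

```bash
python3 -m jog '[[[0,0,0,0,0,0,0.72],[0,0,0,0,0,0,0.72],[0,0,0,0,0,0,0.72],[0,0,-0.4,0,0,0,0.72],[0,0,-0.8,0,0,0,1],[0,0,-0.9,0,0,0,1],[0,0,-0.9,0,0,0,1],[0,0.5,-0.9,0,0,0,1],[0,0.9,-0.9,0,0,0,1],[0,0.5,-0.7,0,0,0,1],[0,0,0,0,0,0,1],[0,0,0,0,0,0,1]]]'
python3 - <<'E'
from st import *
im,d,cp=grab('wrist','w3'); print(telemetry.sense()['tool_pos'])
cv2.imwrite('pics/v7.png',cv2.resize(im[60:300,60:380,::-1],(800,600),interpolation=cv2.INTER_CUBIC))
c,a,s1,s2=fit('w3'); print('station',c,np.degrees(a),s1,s2)
c=np.array([497.4,-122.5]);a=np.radians(5.7)
im,P,d=world('w3')
u=np.array([np.cos(a),np.sin(a)]);v=np.array([-u[1],u[0]])
vv,uu=np.mgrid[:384,:512]; W=ray('w3',np.stack([uu,vv],-1).astype(float),17.5)
S=(W[...,:2]-c)@u;T=(W[...,:2]-c)@v; dark=im.max(2)<70
for i,y in enumerate((130,44,-42)):
    k=dark&(abs(T-y)<38)&(S>-45)&(S<40)
    print(i,'rib T',np.percentile(T[k],[1,99]),'S',np.percentile(S[k],[1,99]), k.sum())
s=(P[...,:2]-c)@u;t=(P[...,:2]-c)@v
m=(d>0)&(abs(s)<50)&(abs(t+42)<35)&(P[...,2]>54)&(P[...,2]<65)
print('timer top',np.percentile(s[m],[1,50,99]),np.percentile(t[m],[1,50,99]),np.percentile(P[m][:,2],[5,50,95]))
E
```

```text
time: 9.38
tool_pos: [491.9, -70.3, 295.6]
tcp_rot: [180.0, -0.1, -174.1]
ft_force: [-0.3, -0.8, -0.5]
finger_gap: 85.6
[491.49202235 -70.50843915 294.84255587]
station [ 497.22990146 -121.87426783] 5.740432043970241 0.3517515220332805 0.6667742139269487
0 rib T [100.46926626 160.7695039 ] S [-39.83791121  31.08584017] 297
1 rib T [15.22350142 75.40764008] S [-39.38743971  29.78565966] 265
2 rib T [-70.10935563  -9.32849233] S [-40.25866644  37.13611415] 364
timer top [-32.08908988  -5.89623222  23.12919194] [-62.41678499 -39.63666012 -17.81458408] [55.62407022 57.49730655 59.57150164]
```

View pics/v7.png

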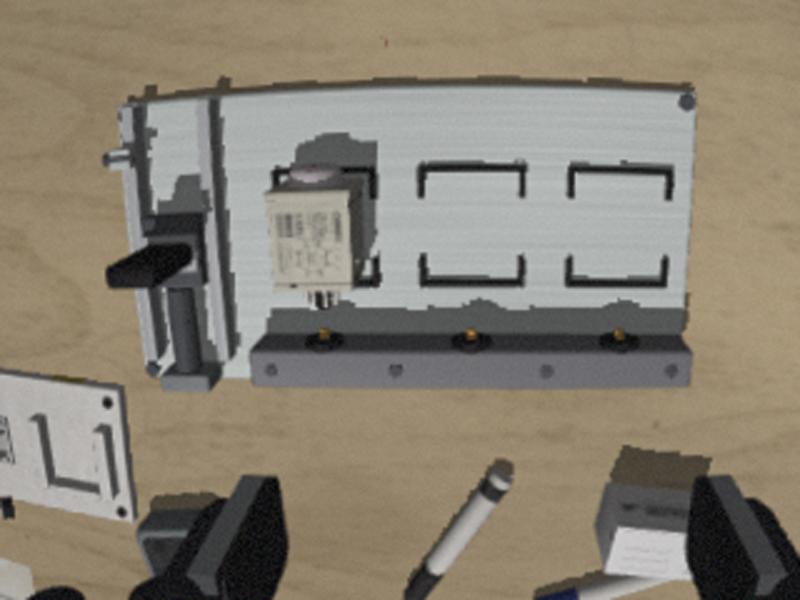

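Timer C is seated: top at z 57.5 (58 expected), centred on the rib midlines within about 0.5 mm. Now timer B.

```bash
python3 -m jog '[[[-0.26,0.88,0.45,0,0,0,1],[-0.26,0.88,0.45,0,0,0,1],[-0.26,0.88,0.45,0,0,0,1],[-0.26,0.88,0.45,0,0,0,1],[-0.26,0.88,0.45,0,0,0,1],[-0.26,0.88,0.45,0,0,0,1],[-0.26,0.88,0.45,0,0,0,1],[-0.27,0.89,0.45,0,0,0,1],[0,0,0.2,0,0,0.0136,1],[0,0,0,0,0,0,1],[0,0,0,0,0,0,1]]]'
```

```text
time: 10.8
tool_pos: [560.2, 290.0, 106.0]
tcp_rot: [-180.0, -0.1, -179.0]
ft_force: [-0.1, 0.3, 0.7]
finger_gap: 85.5
```

```bash
python3 -m jog '[[[0,0,0.5,0,0,0,1],[0,0,0.6,0,0,0,1],[0,0,0.5,0,0,0,1],[0,0,0.26,0,0,0,1],[0,0,0,0,0,0,1],[0,0,0,0,0,0,0],[0,0,0,0,0,0,0],[0,0,0,0,0,0,0],[0,0,0,0,0,0,0],[0,0,0,0,0,0,0]]]'
```

```text
time: 12.05
tool_pos: [561.2, 291.5, 15.0]
tcp_rot: [180.0, 0.1, -179.1]
ft_force: [0.3, -0.7, 6.4]
finger_gap: 44.5
```

```bash
python3 -m jog '[[[0,0,-0.5,0,0,0,0],[0,0,-0.8,0,0,0,0],[0.18,-0.9,-0.35,0,0,0,0],[0.19,-0.92,-0.35,0,0,0,0],[0.19,-0.92,0,0,0,0,0],[0.19,-0.92,0,0,0,0,0],[0.19,-0.93,0,0,0,0,0],[0.19,-0.93,0,0,0,0,0],[0.19,-0.93,0,0,0,0,0],[0.19,-0.92,0,0,0,0,0],[0,0,0.3,0,0,-0.0133,0],[0,0,0,0,0,0,0]]]'
python3 -m jog '[[[0,0,0,0,0,0,0]]]'
```

```text
time: 13.55
tool_pos: [489.4, -78.7, 97.3]
tcp_rot: [179.9, -0.1, -174.4]
ft_force: [-0.3, 0.3, -0.0]
finger_gap: 44.4
time: 13.68
tool_pos: [490.8, -78.1, 98.7]
tcp_rot: [180.0, -0.0, -174.3]
ft_force: [-0.6, -0.2, -0.9]
finger_gap: 44.4
```

```bash
python3 -m jog '[[[-0.02,0,0.4,0,0,0,0],[0,0,0.5,0,0,0,0],[0,0,0.3,0,0,0,0],[0,0,0.15,0,0,0,0],[0,0,0.06,0,0,0,0],[0,0,0,0,0,0,0],[0,0,0,0,0,0,0]]]'
```

```text
time: 14.55
tool_pos: [492.3, -78.7, 28.7]
tcp_rot: [-180.0, 0.1, -174.3]
ft_force: [0.2, 0.5, -1.5]
finger_gap: 44.2
```

```bash
python3 -m jog '[[[0,0,0.03,0,0,0,0],[0,0,0.03,0,0,0,0],[0,0,0,0,0,0,0]]]'
```

```text
time: 14.92
tool_pos: [492.3, -78.7, 26.9]
tcp_rot: [-180.0, 0.0, -174.3]
ft_force: [-8.8, 0.8, 17.9]
finger_gap: 44.5
```

```bash
python3 -m jog '[[[0,0,0,0,0,0,0.72],[0,0,0,0,0,0,0.72],[0,0,0,0,0,0,0.72],[0,0,-0.4,0,0,0,0.72],[0,0,-0.8,0,0,0,0.72],[0.02,0.5,-0.8,0,0,0,1],[0.05,0.95,0,0,0,0,1],[0.05,0.95,0,0,0,0,1],[0.05,0.95,0,0,0,0,1],[0.05,0.95,0,0,0,0,1],[0.05,0.95,0,0,0,0,1],[0.05,0.95,0,0,0,0,1]]]'
python3 -m jog '[[[0.02,0.9,0,0,0,0,1],[0.02,0.9,0,0,0,0,1],[0,0.83,0,0,0,0,1],[0,0,0,0,0,0.028,1],[0,0,0,0,0,0.028,1],[0,0,0,0,0,0,1],[0,0,0,0,0,0,1]]]'
```

```text
time: 16.42
tool_pos: [444.4, 229.9, 124.9]
tcp_rot: [-180.0, 0.0, -174.3]
ft_force: [0.2, -0.2, -0.2]
finger_gap: 85.2
time: 17.3
tool_pos: [429.7, 358.9, 124.9]
tcp_rot: [-180.0, -0.0, 165.8]
ft_force: [-0.5, 0.2, 0.0]
finger_gap: 85.2
```

Within 1 mm of A. Descending 111 mm and gripping.

```bash
python3 -m jog '[[[0,0,0.6,0,0,0,1],[0,0,0.7,0,0,0,1],[0,0,0.55,0,0,0,1],[0,0,0.35,0,0,0,1],[0,0,0,0,0,0,1],[0,0,0,0,0,0,0],[0,0,0,0,0,0,0],[0,0,0,0,0,0,0],[0,0,0,0,0,0,0],[0,0,0,0,0,0,0]]]'
```

```text
time: 18.55
tool_pos: [430.8, 359.7, 16.5]
tcp_rot: [179.9, 0.1, 165.6]
ft_force: [0.1, 0.4, 5.9]
finger_gap: 44.3
```

```bash
python3 -m jog '[[[0,0,-0.5,0,0,0,0],[0,0,-0.8,0,0,0,0],[-0.34,-0.82,-0.3,0,0,0,0],[-0.34,-0.82,-0.3,0,0,0,0],[-0.34,-0.82,0,0,0,0,0],[-0.34,-0.82,0,0,0,0,0],[-0.34,-0.82,0,0,0,0,0],[-0.35,-0.82,0,0,0,0,0],[-0.35,-0.82,0,0,0,0,0],[-0.35,-0.83,0,0,0,0,0],[0,0,0,0,0,-0.028,0],[0,0,0,0,0,-0.028,0]]]'
python3 -m jog '[[[0,0,0.2,0,0,0,0],[0,0,0,0,0,0,0]]]'
```

```text
time: 20.05
tool_pos: [481.0, 5.8, 110.1]
tcp_rot: [180.0, 0.0, -174.0]
ft_force: [0.4, -0.3, -0.9]
finger_gap: 44.6
time: 20.3
tool_pos: [480.0, 6.8, 98.6]
tcp_rot: [180.0, -0.1, -174.5]
ft_force: [0.1, -0.0, -1.0]
finger_gap: 44.3
```

```bash
python3 -m jog '[[[-0.05,0.01,0.4,0,0,0,0],[0,0,0.5,0,0,0,0],[0,0,0.3,0,0,0,0],[0,0,0.12,0,0,0,0],[0,0,0.04,0,0,0,0],[0,0,0,0,0,0,0],[0,0,0,0,0,0,0]]]'
python3 -m jog '[[[0,0,0.03,0,0,0,0],[0,0,0.02,0,0,0,0],[0,0,0,0,0,0,0]]]'
```

```text
time: 21.18
tool_pos: [484.1, 7.3, 32.7]
tcp_rot: [-180.0, 0.1, -174.3]
ft_force: [0.2, -0.5, -0.7]
finger_gap: 44.4
time: 21.55
tool_pos: [483.3, 7.4, 29.4]
tcp_rot: [180.0, -0.0, -174.3]
ft_force: [-0.1, 0.1, -0.5]
finger_gap: 44.7
```

```bash
python3 -m jog '[[[0,0,0.02,0,0,0,0],[0,0,0.01,0,0,0,0],[0,0,0,0,0,0,0]]]'
```

```text
time: 21.92
tool_pos: [483.6, 7.3, 28.5]
tcp_rot: [-180.0, 0.0, -174.3]
ft_force: [-3.5, -0.5, 6.0]
finger_gap: 44.3
```

```bash
python3 -m jog '[[[0,0,0,0,0,0,0.72],[0,0,0,0,0,0,0.72],[0,0,0,0,0,0,0.72],[0,0,-0.4,0,0,0,0.72],[0,0,-0.8,0,0,0,0.72],[0,0,-0.9,0,0,0,1],[0.03,-0.8,-0.6,0,0,0,1],[0.03,-0.9,-0.4,0,0,0,1],[0.03,-0.95,-0.3,0,0,0,1],[0.03,-0.95,0,0,0,0,1],[0.02,-0.9,0,0,0,0,1],[0,-0.25,0,0,0,0,1]]]'
python3 -m jog '[[[0,0,0,0,0,0,1],[0,0,0,0,0,0,1]]]'
python3 - <<'E'
from st import *
im,d,cp=grab('wrist','w4'); print(telemetry.sense()['tool_pos'], telemetry.sense()['time'])
cv2.imwrite('pics/v8.png',cv2.resize(im[:,:,::-1],(800,600),interpolation=cv2.INTER_CUBIC))
c=np.array([497.4,-122.5]);a=np.radians(5.7)
im,P,d=world('w4')
u=np.array([np.cos(a),np.sin(a)]);v=np.array([-u[1],u[0]])
s=(P[...,:2]-c)@u;t=(P[...,:2]-c)@v
for y in (130,44,-42):
    m=(d>0)&(abs(s)<45)&(abs(t-y)<35)&(P[...,2]>54)&(P[...,2]<65)
    print('timer top',np.percentile(s[m],[1,50,99]),np.percentile(t[m],[1,50,99]),np.percentile(P[m][:,2],[5,50,95]))
h=(d>0)&(abs(s)<40)&(t<-100)&(t>-170)&(P[...,2]>85)&(P[...,2]<96); print('handle top',np.percentile(s[h],[2,50,98]),np.percentile(t[h],[2,50,98]))
E
```

```text
time: 23.42
tool_pos: [499.9, -232.1, 197.7]
tcp_rot: [-180.0, -0.0, -174.4]
ft_force: [-0.5, 1.2, 0.8]
finger_gap: 85.1
time: 23.68
tool_pos: [500.2, -228.4, 197.8]
tcp_rot: [180.0, -0.0, -174.2]
ft_force: [-0.4, 0.0, 0.3]
finger_gap: 85.4
[ 500.32240266 -228.30065537  197.89116541] 23.725
timer top [-31.20855416  -5.25002629  23.77460102] [108.95302932 129.30871579 153.61876906] [55.31727224 57.27700271 59.2156499 ]
timer top [-31.55758292  -5.46109817  23.88774962] [22.67312858 43.60048938 67.10764582] [55.62432025 57.34453985 59.30326093]
timer top [-32.12015866  -6.44323641  22.86342661] [-63.24632335 -41.60264577 -18.66106713] [55.91057281 57.42683993 59.43358809]
handle top [-1.41590376  3.90799062 10.71520241] [-148.41766659 -133.29151667 -118.43775767]
```

View pics/v8.png

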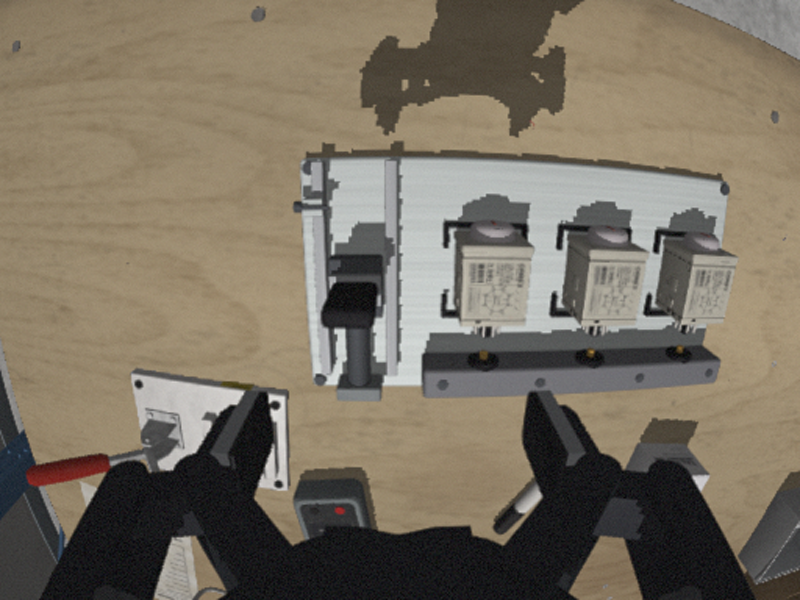

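All three are seated flat (tops at 57.3, near 58). Now an enlarged crop of clip and carriage.

Run:
```python
import cv2
a=cv2.imread('pics/w4.png')[120:195,185:260]
cv2.imwrite('pics/v9.png',cv2.resize(a,(600,600),interpolation=cv2.INTER_NEAREST))
```

```text
(no output)
```

View pics/v9.png

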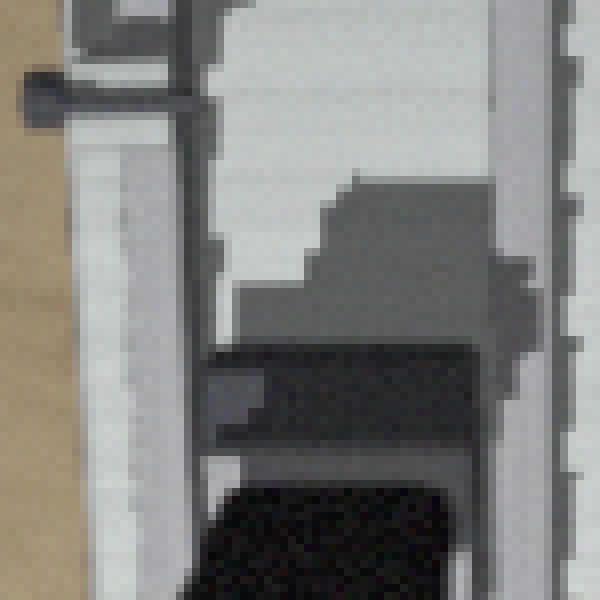

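Index line at crop row 101 (native about (200,132.6)). The carriage's front top edge is ambiguous, so I'll read the depth down the columns.

Run:
```python
from st import *
c=np.array([497.4,-122.5]);a=np.radians(5.7)
im,P,d=world('w4')
u=np.array([np.cos(a),np.sin(a)]);v=np.array([-u[1],u[0]])
s=(P[...,:2]-c)@u;t=(P[...,:2]-c)@v
for col in (213,230):
    for r in range(159,184): print(col,r,im[r,col].tolist(),'s %.1f t %.1f z %.1f'%(s[r,col],t[r,col],P[r,col,2]))
W=ray('w4',np.array([[200,132.6],[200,127.2],[200,138.5]]),37.)
print('clip line s,t',[( (w[:2]-c)@u,(w[:2]-c)@v) for w in W])
for r in range(125,141): print(r,im[r,196:206].max(1).mean(),im[r,200].tolist(),'z %.1f'%P[r,200,2])
```

```text
213 159 [196, 201, 200] s -19.1 t -150.9 z 11.9
213 160 [197, 202, 199] s -17.7 t -151.0 z 11.2
213 161 [196, 201, 199] s -16.7 t -151.0 z 12.0
213 162 [170, 171, 171] s -15.3 t -151.2 z 10.6
213 163 [92, 93, 92] s -16.4 t -149.8 z 20.6
213 164 [40, 39, 42] s -16.5 t -149.1 z 25.9
213 165 [34, 39, 41] s -16.1 t -148.8 z 28.7
213 166 [63, 65, 67] s -15.6 t -148.4 z 31.3
213 167 [79, 78, 83] s -14.5 t -148.5 z 31.4
213 168 [77, 78, 82] s -13.2 t -148.6 z 30.6
213 169 [77, 82, 86] s -12.2 t -148.6 z 30.9
213 170 [80, 82, 86] s -11.3 t -148.5 z 31.7
213 171 [82, 81, 89] s -10.0 t -148.6 z 31.3
213 172 [80, 82, 87] s -8.8 t -148.7 z 31.0
213 173 [43, 43, 46] s -7.9 t -148.7 z 31.6
213 174 [38, 39, 41] s -6.9 t -148.7 z 32.0
213 175 [53, 53, 54] s -5.7 t -148.8 z 31.6
213 176 [76, 78, 78] s -5.1 t -148.5 z 33.7
213 177 [155, 155, 159] s -4.6 t -148.2 z 36.0
213 178 [169, 169, 173] s -3.5 t -148.3 z 35.8
213 179 [170, 171, 173] s -2.9 t -148.1 z 37.6
213 180 [161, 163, 167] s -1.3 t -148.4 z 36.1
213 181 [106, 105, 107] s -0.7 t -148.2 z 37.7
213 182 [54, 50, 54] s -0.8 t -147.6 z 41.7
213 
[... 1174 characters left out ...]
at64(-52.85681343323145), np.float64(-160.07132793663195)), (np.float64(-58.50557381256814), np.float64(-159.87400981934283)), (np.float64(-46.65424738727923), np.float64(-160.3023722763235))]
125 82.5 [82, 80, 83] z 27.1
126 79.7 [75, 77, 79] z 28.3
127 118.8 [118, 118, 119] z 36.5
128 179.6 [175, 181, 179] z 37.8
129 184.7 [184, 190, 187] z 37.1
130 147.8 [149, 153, 154] z 36.6
131 84.3 [83, 84, 85] z 38.5
132 73.9 [72, 75, 76] z 40.2
133 90.7 [88, 90, 94] z 39.3
134 144.1 [140, 144, 143] z 36.2
135 186.9 [181, 187, 185] z 37.7
136 191.7 [189, 194, 192] z 37.3
137 192.4 [186, 189, 188] z 38.6
138 168.9 [159, 163, 162] z 35.8
139 176.6 [167, 168, 168] z 26.5
140 180.6 [162, 163, 164] z 27.1
```

The edge resolves well: front face at s=-16.1, handle front face at s=-1.3, clip spanning s -58.5..-46.7 with its line at s=-52.8. The pull is therefore about 36.7 mm, within the 28–48 range. Now turning the jaws along the station's x.

```bash
python3 -m jog '[[[0,0,0,0,0,0.0278,1],[0,0,0,0,0,0.0278,1],[0,0,0,0,0,0.0278,1],[0,0,0,0,0,0.0278,1],[0,0,0,0,0,0.0278,0.7],[0,0,0,0,0,0.0278,0.7],[0,0,0,0,0,0.0278,0.7],[0,0,0,0,0,0.0278,0.7],[0,0,0,0,0,0.0278,0.7],[-0.57,0.27,0,0,0,0,0.7],[0,0,0,0,0,0,0.7],[0,0,0,0,0,0,0.7]]]' 80
```

```text
time: 25.22
tool_pos: [516.4, -255.5, 197.9]
tcp_rot: [-180.0, -0.0, 95.7]
ft_force: [0.3, 1.0, -0.6]
finger_gap: 60.1
```

```bash
python3 -m jog '[[[0,0,0.6,0,0,0,0.7],[0,0,0.8,0,0,0,0.7],[0,0,0.7,0,0,0,0.7],[0,0,0.5,0,0,0,0.7],[0,0,0.22,0,0,0,0.7],[0,0,0,0,0,0,0.7],[0,0,0,0,0,0,0.4]]]' 80
python3 -m jog '[[[0,0,0,0,0,0,0.3],[0,0,0,0,0,0,0.25],[0,0,0,0,0,0,0]]]'
```

```text
time: 26.1
tool_pos: [517.4, -257.0, 58.6]
tcp_rot: [179.9, 0.1, 95.7]
ft_force: [-0.4, 0.5, -0.4]
finger_gap: 42.9
time: 26.48
tool_pos: [515.9, -257.0, 57.8]
tcp_rot: [-179.9, 0.0, 95.7]
ft_force: [-6.7, 0.3, 9.7]
finger_gap: 12.8
```

```bash
python3 -m jog '[[[0,0,0,0,0,0,0],[0,0,0,0,0,0,0]]]'; python3 -m jog '[[[0,-0.1,0,0,0,0,0],[0,-0.2,0,0,0,0,0],[0,-0.2,0,0,0,0,0],[0,-0.15,0,0,0,0,0],[0,-0.06,0,0,0,0,0],[0,0,0,0,0,0,0],[0,0,0,0,0,0,0]]]'
python3 - <<'E'
from h import *
im,d,cp=grab('wrist','w5'); grab('side','s5'); grab('scene','c5'); print(telemetry.sense()['tool_pos'])
a=cv2.resize(im[:,:,::-1],(512,384)); b=cv2.imread('pics/side0.png')
s=cv2.imread('pics/s5.png'); c=cv2.imread('pics/c5.png')
cv2.imwrite('pics/v10.png',np.hstack([a,np.vstack([cv2.resize(s[190:270,200:320],(288,192)),cv2.resize(c[200:290,300:400],(288,192))])]))
E
```

```text
time: 26.72
tool_pos: [515.9, -257.0, 57.8]
tcp_rot: [-179.9, 0.0, 95.7]
ft_force: [-6.2, 1.2, 8.6]
finger_gap: 12.7
time: 27.6
tool_pos: [483.1, -260.3, 57.9]
tcp_rot: [179.7, 0.1, 95.7]
ft_force: [10.8, 1.1, -2.1]
finger_gap: 12.7
[ 483.21070195 -260.35783629   57.88337068]
```

View pics/v10.png

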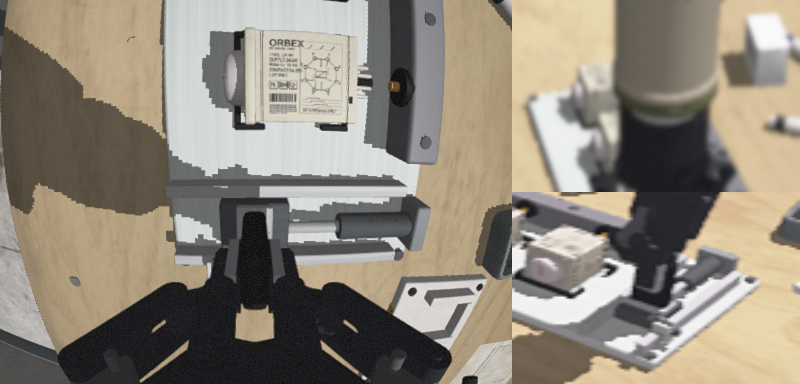

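The slide follows with no slip: 32.9 mm moved and spring force 10.8 N, matching 10.6 expected. Next a zoomed check of carriage edge against clip.

```bash
cat > chk.py <<'E'
from st import *
def chk(tag):
    c=np.array([497.4,-122.5]);a=np.radians(5.7)
    im,P,d=world(tag)
    u=np.array([np.cos(a),np.sin(a)]);v=np.array([-u[1],u[0]])
    s=(P[...,:2]-c)@u;t=(P[...,:2]-c)@v
    for lo in (-128,-124,-120):
        m=(d>0)&(t>lo)&(t<lo+4)&(s>-70)&(s<-20)&(P[...,2]>28.5)&(P[...,2]<34)
        print('carriage edge t',lo,m.sum(),np.percentile(s[m],[0,3,10,50]) if m.any() else '')
    m=(d>0)&(t<-152)&(t>-172)&(s>-80)&(s<-30)&(P[...,2]>34)&(P[...,2]<41)
    print('clip',m.sum(),np.percentile(s[m],[2,98]),np.percentile(t[m],[2,98])) if m.any() else print('no clip')
E
python3 - <<'E'
from chk import *
chk('w5')
a=cv2.imread('pics/w5.png')[190:280,190:280]
cv2.imwrite('pics/v11.png',cv2.resize(a,(600,600),interpolation=cv2.INTER_NEAREST))
E
```

```text
carriage edge t -128 95 [-48.84848242 -48.75713076 -48.00694404 -43.6961249 ]
carriage edge t -124 105 [-49.37771219 -48.62975347 -47.87380091 -43.50660676]
carriage edge t -120 106 [-49.28895276 -49.08949551 -48.26530739 -43.69387   ]
clip 88 [-59.10212185 -54.91252763] [-165.96644072 -153.26861918]
```

View pics/v11.png

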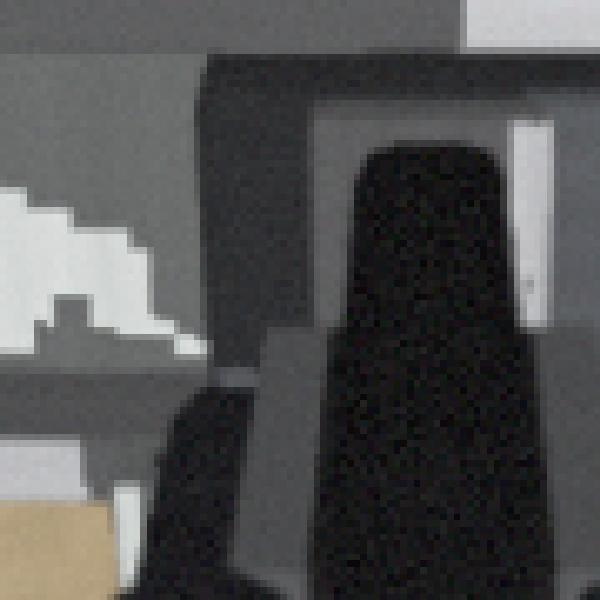

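Carriage edge is at s=-49.0, exactly as predicted. The index line is at -52.8, so 3.8 mm remain.

```bash
python3 -m jog '[[[0,-0.04,0,0,0,0,0],[0,-0.036,0,0,0,0,0],[0,0,0,0,0,0,0],[0,0,0,0,0,0,0],[0,0,0,0,0,0,0],[0,0,0,0,0,0,0]]]'
python3 - <<'E'
from chk import *
grab('wrist','w6'); chk('w6'); t=telemetry.sense()['tool_pos']
print(t,(t[:2]-[515.9,-257.0])@[.995,.0993])
E
```

```text
time: 28.5
tool_pos: [479.6, -260.7, 57.9]
tcp_rot: [179.7, 0.1, 95.7]
ft_force: [10.6, 0.3, -2.5]
finger_gap: 13.1
carriage edge t -128 101 [-52.4642455  -52.40813627 -51.68674498 -47.24843565]
carriage edge t -124 97 [-52.97450899 -52.23351672 -51.5369627  -47.13034189]
carriage edge t -120 120 [-52.79113767 -52.64859643 -51.35617224 -46.95864319]
clip 8 [-58.73331279 -57.79038622] [-156.4086143  -153.50485353]
[ 479.56762282 -260.72001125   57.87788432] -36.520112407493194
```

```bash
python3 -m jog '[[[0,-0.005,0,0,0,0,0],[0,0,0,0,0,0,0],[0,0,0,0,0,0,0],[0,0,0,0,0,0,0]]]'; python3 -c "
from bench import job; print(job.hand_in())"
```

```text
time: 29.05
tool_pos: [479.4, -260.8, 57.9]
tcp_rot: [179.7, 0.1, 95.7]
ft_force: [11.0, 0.4, -1.8]
finger_gap: 12.8
the job is handed in; nothing more can be done
None
```

I placed the three grey timers in the three nests, pins towards the contact block. I then gripped the test slide by its handle and pulled it to the index line. The job was handed in at about 29 s with the gripper still holding the slide there.

- **Timers:** in the wrist view taken after all three were placed, their tops were at z of about 57.3 mm (58 expected when flat). They sat about centred in the nests, inside the ribs.
- **Slide:** after the main pull the tool had moved 36.5 mm and the carriage front edge measured s of about -52.6 mm. The index line is at about -52.8 mm, so I added a last 0.25 mm; the tool reading at hand-in puts the total pull at 36.7 mm. The force of 11.0 N fits the spring at that travel (about 11.3 N), and the finger gap held steady at 12.7–13.1 mm, so I saw no slip.
- **What disagreed:** the wrist camera showed offsets of 1–3 mm between station features (plate edge, contact block, handle). I therefore placed the timers by the rib midlines and measured edge and line from the same camera. In the last picture the gripper hid most of the clip, so the line position comes from the earlier views.
- **Not touched:** I did not move the carton, the marker or the yellow look-alikes, but took no final picture to confirm it.

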